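Open the cold bath's heavy cover with its hand lever and hold it open

ROBOT

A 6-joint arm with a two-finger parallel gripper is mounted at the origin on the work surface. World frame = base frame: x ahead of the robot, y to its left, z up, the work surface at z = 0. Lengths are in mm, angles in rad, forces in N, time in s.
With the tool pointing down it reaches from about 275 to 1000 mm from the base axis. Payload 8.4 kg.
Tool frame: the origin (TCP) lies midway between the tips of the shut fingers; the grasp point (between the pads) lies 19 mm behind it; z points along the fingers, y is the line along which they close (so a half turn about z gives the same grasp; the last joint's range is limited). The gripper opens to 85 mm and grips with 20 to 120 N. Pads are 22 mm wide; open, the fingers measure 114 mm over their backs; the gripper's body (76 mm by 85 mm) begins 54 mm behind the grasp point. The pads swing forward as they close: fully open they stand 13 mm farther back than shut.
Start: joints at [1.22, 0.353, 1.633, -0, 1.155, -0.002], TCP at [213.605, 587.367, 209.181] pointing down, gripper open.
Joint ranges: [-2.63, 2.63], [-0.92, 2.1], [0.06, 2.66], [-1.3, 4.44], [0, 2.69], [-3.02, 3.02]. Speed limits (rad/s): [2.22, 2.22, 2.79, 3.14, 3.14, 3.14].

INTERFACE

Orientations are given as [roll, pitch, yaw] about the fixed x, y, z axes, in that order (R = Rz(yaw) Ry(pitch) Rx(roll)).
In Python, from rig import monitor, imaging, r gives the robot as it stands.
- The arm moves only by the tool drive_tool, never from a script. Its argument "plan" is a list of rows, each an object of numbers: "x", "y", "z": the shift along the tool's x, y, z in units of 50 mm (1.0 is 50 mm); "ax", "ay", "az": the turn, a rotation vector about the tool's x, y, z in units of 6 degrees (1.0 is 6 degrees); "hand": the finger opening in mm, from 0 to 85.4. In form: [{"x": .., "y": .., "z": .., "ax": .., "ay": .., "az": .., "hand": ..}, ...]. A call has 1 to 8 rows; each row is the pose to reach, as a shift and turn from the pose commanded when the call began, along the tool's axes at that moment; what a row does not reach only later rows make up. A row lasts 1/10 s, in which the tool goes at most 50 mm and 8.59 degrees, less where a joint would pass 70% of its speed; a pose out of reach is approached as far as the arm can. A call with a gripper value outside its range is refused whole. The fingers move at their own pace and stop on an object; "grip_force" is the grip in N (left out, the last holds). Time passes only in rows, so rows that repeat a pose let the fingers close. It gives the time, the measured TCP pose, the force, the opening and the grip force at its end, in the units of the state.
- monitor.sense(): the state, without advancing time (a new reading comes with each control period).
- imaging.grab_frame(name): name is "side" or "top"; returns the picture (400x640x3 uint8, red, green, blue); there is no depth.
- imaging.camera_info(name): a dict with "mtx" (3x3 intrinsics, pixels), "dist" ([k1, k2, p1, p2, k3] as OpenCV has them; the pictures are not rectified), "R" (3x3) and "t" (3): a world point X has camera coordinates R X + t. Camera axes: x right, y down, z forward; pixel columns grow to the right and rows downward; lengths in mm; the calibration is good to about 2 mm. A picture is of the moment at which its call begins. camera_info takes no time and is no camera call.
- r.sign_off(): hands the job in; it is judged then, once.
The state is a dict: "clock": time; "qpos": joint angles; "qvel": joint speeds; "joint_efforts": joint torques, N m; "eef_pos": TCP position; "tcp_rot": TCP orientation; "contact_force": force on the tool from outside, world axes, zero at the start; "wrist_torque": the same for the moment, N m; "opening": opening from 0.0 (shut) to 1.0 (fully open); "grasp_force": force on a finger pad.
Only numpy, scipy, OpenCV 4.12 (cv2) and the standard library are available. Lean on these libraries where they do the work, as an engineer would, in place of code of your own. Each camera call takes 0.05 s, during which the arm holds its last target. There are 200 camera calls.

TASK

Open the blue cold bath for a colleague who has both hands full: with the fingertips, push the black knob of the slide bolt fully back so that the cover is free, then press the red pad of the hand lever smoothly all the way down to its stop, so that the lever raises the heavy cover, and finish with the pad held down and the cover standing open. Only push and press: pick nothing up, do not touch the cover itself, do not fling it up or let it fall, and leave the glassware and the other things where they stand.

Things in the scene. Friction and masses are not known exactly. Their poses are not given: they have to be found in the camera images.
- bath: cold bath, blue case fixed to the bench, 420 (its x) x 216 (its y), flat steel deck 210 above the bench. Origin: at bench height under its middle. x points from the sloped console (foot at x = -220, meets the deck at -130) to the back (+200), z up. Cover on the deck: x = -90 to +140, y = -112 to +112, top at z = 260. Bolt on the deck before the cover, lever on the -y flank
- latch (a joint): slide bolt: 0 = shut (its tongue overlaps a tab of the cover by 20 mm and holds it down), 0.032 (m) = fully back against its end; starts at 0 to 0.005. It slides along the bath's -y, towards the lever side, with about 2 N of friction and stays where it is left
- latch_knob (a point): centre of the top face of the bolt's upright black knob, 18 diameter, top at z = 266; the knob stands clear from 25 to 56 above the deck on a steel carriage 26 x 32, 25 high. Moves with the bolt. Axes parallel to the bath's
- lever (a joint): hand lever on the flank, hinged about the bath's y: 0 = at rest, long end up; grows as the pad goes down; at 0.54 (rad) it is down on its soft rubber stop, which yields up to 0.64 under some 30 N more. Its short end bears on a lug of the cover. Pressing takes about 6 to 16 N at first, less farther down; released, it comes back up as the cover falls
- lever_pad (a point): centre of the top face of the red pad at the lever's long end: 56 along the lever x 68 across x 12 thick, 280 from the pivot. About 301 above the bench at rest, about 145 on the stop. Slopes 0.3 rad up to its free end at rest, 0.24 rad down on the stop. The point's frame is the bath's turned by the joint value only
- lever_pivot (a point): the lever's pivot, on the bath at x = +15, y = -136, z = 205; the long arm runs from it towards the bath's -x
- cover (a joint): heavy insulated cover (1.8 to 3.0 kg), 230 x 224 x 50, hinged along its back edge: 0 = shut, grows as it opens; about 0.65 (rad) when the lever is on its stop. It rests freely on the lever and falls shut without it
- cover_front (a point): middle of the top front edge of the cover (z = 260 when shut); moves with the cover
- test_jar: loose glass test jar with a cork, 30 diameter x 91 tall, on the deck in front of the cover on the +y side; origin at the centre of its foot
- beaker: loose glass beaker, 66 diameter x 85 tall, on the bench beyond the pad's end; origin at the centre of its foot
- bulb: loose orange pipette bulb, 62 diameter x 85 tall, on the bench in front of the console; origin at the centre of its foot
- dish: loose covered flat glass dish, 94 diameter x 23 tall, on the bench under the pad (the pad does not reach it); origin at the centre of its foot
- sample_jar: loose glass jar with a blue cap, 52 diameter x 60 tall, on the bench beside the lever flank; origin at the centre of its foot
- flask: loose glass flask with a long neck, 86 diameter x 190 tall, on the left of the bench; origin at the centre of its foot
- reagent: loose amber bottle, 66 diameter x 150 tall, on the left of the bench; origin at the centre of its foot
- wash: loose white wash bottle with a red spout, 68 diameter x 175 tall, on the left of the bench; origin at the centre of its foot

How it is judged:
By the outcome, as a careful person would: the job done as asked, in the order asked, and still so for the second after the job is handed in, while the arm keeps its last pose, push and grip.
It also fails if it takes over 43 s, if anything falls off the work surface, if the arm or the gripper's body presses on something with over 40 N, if the wrist force passes 120 N, or if a joint passes its speed limit or range.

## Working session

There is one attempt and no reset: what is moved stays moved. The work goes in short steps, Python scripts to look and compute and a tool call to move; the robot and the scene stay as the last step left them, time stands still between calls to the robot, and variables do not carry over. Pictures are saved under pics/ and viewed, at most 10 in all, crops included, and the job is handed in when it is done.

Besides the shell and the picture viewer there is one more tool, called after "Request:" by a JSON object that holds its "api" and its "payload". drive_tool: Moves the arm, as the interface text tells. Its arguments: {"type":"object","properties":{"plan":{"type":"array","items":{"type":"object","properties":{"x":{"type":"number"},"y":{"type":"number"},"z":{"type":"number"},"ax":{"type":"number"},"ay":{"type":"number"},"az":{"type":"number"},"hand":{"type":"number"}}}},"grip_force":{"type":"number"}},"required":["plan"]}

```bash
mkdir -p pics; python3 - <<'E'
from rig import monitor, imaging, r
import cv2
for n in("side","top"):
    cv2.imwrite(f"pics/{n}0.png",cv2.cvtColor(imaging.grab_frame(n),cv2.COLOR_RGB2BGR))
    i=imaging.camera_info(n);print(n,i)
print(monitor.sense())
E
```

```text
side {'mtx': array([[421.17110686,   0.        , 320.31411808],
       [  0.        , 421.17110686, 200.34764267],
       [  0.        ,   0.        ,   1.        ]]), 'dist': array([0.01011423, 0.        , 0.        , 0.        , 0.        ]), 'R': array([[ 0.8571368 , -0.51492956, -0.01280825],
       [-0.29419965, -0.46900238, -0.83275647],
       [ 0.42280382,  0.7175544 , -0.55349129]]), 't': array([-422.86173798,  391.1235356 ,  848.72654841])}
top {'mtx': array([[468.99029727,   0.        , 326.53126192],
       [  0.        , 468.99029727, 201.8540387 ],
       [  0.        ,   0.        ,   1.        ]]), 'dist': array([-0.00892985,  0.        ,  0.        ,  0.        ,  0.        ]), 'R': array([[-0.01317305, -0.99989834,  0.00545768],
       [-0.97939882,  0.01180265, -0.2015903 ],
       [ 0.20150539, -0.0080008 , -0.97945473]]), 't': array([  85.86651343,  604.29802789, 1583.26326972])}
{'clock': 0.1, 'qpos': array([ 1.21958176e+00,  3.53585860e-01,  1.63407587e+00, -2.75260947e-07,
        1.15519977e+00, -2.38193910e-03]), 'qvel': array([-1.20413598e-03, -1.71159745e-03, -2.16875480e-03,  1.24085364e-03,
       -2.18043423e-04,  5.61082047e-05]), 'joint_efforts': array([ 4.14720307e-04, -6.06353617e+01, -3.42817140e+01,  1.56122483e-04,
        4.10362001e-03, -6.14721031e-06]), 'eef_pos': array([213.45495417, 586.9245086 , 208.52552656]), 'tcp_rot': array([-3.14032381e+00, -2.77062229e-06,  2.79276013e+00]), 'contact_force': array([-0.23415163,  0.24123071, -0.29062256]), 'wrist_torque': array([ 0.02153814,  0.01829708, -0.05304389]), 'grasp_force': 0.0, 'opening': 1.0011366584490524}
```

View pics/side0.png

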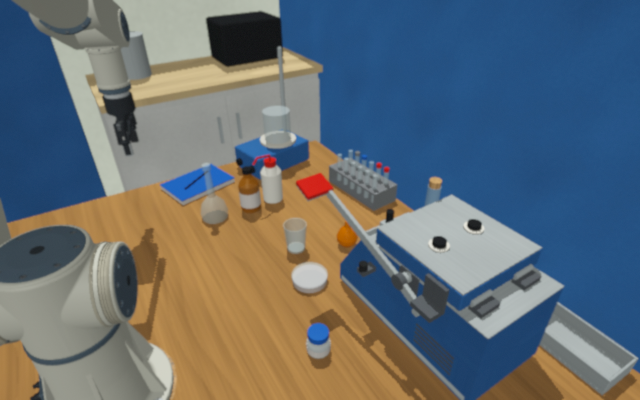

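View pics/top0.png

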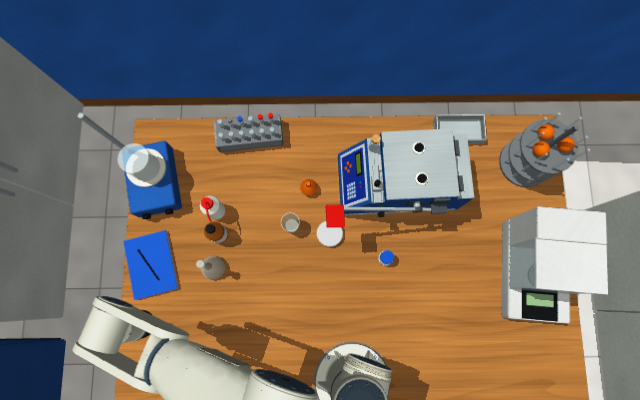

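The side view shows the red pad at about (315,186), the lever arm, the black knob at about (389,215) and the bath on the right. The top view shows the pad at about (335,216), the knob near (378,184), and bath x pointing image-right. I'll enlarge both.

```bash
python3 - <<'E'
import cv2
a=cv2.imread("pics/top0.png")[115:255,270:480];cv2.imwrite("pics/tc.png",cv2.resize(a,None,fx=3.8,fy=3.8,interpolation=cv2.INTER_CUBIC))
a=cv2.imread("pics/side0.png")[150:350,290:570];cv2.imwrite("pics/sc.png",cv2.resize(a,None,fx=2.8,fy=2.8,interpolation=cv2.INTER_CUBIC))
E
```

```text
(no output)
```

View pics/tc.png

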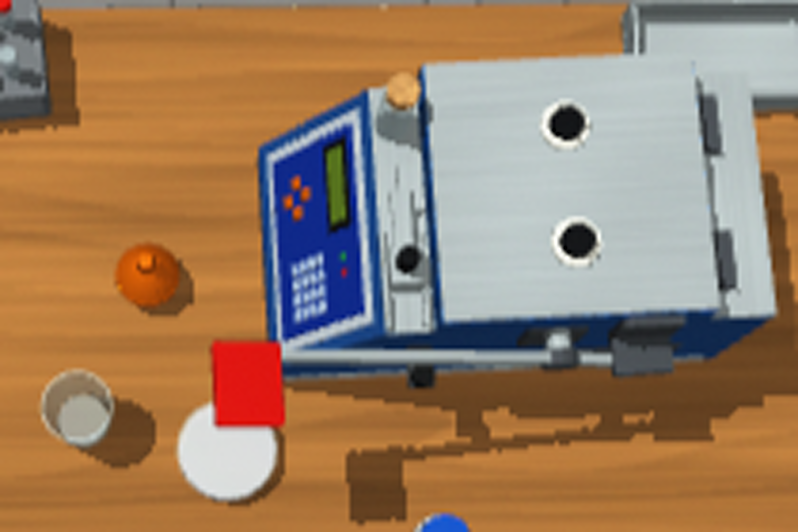

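View pics/sc.png

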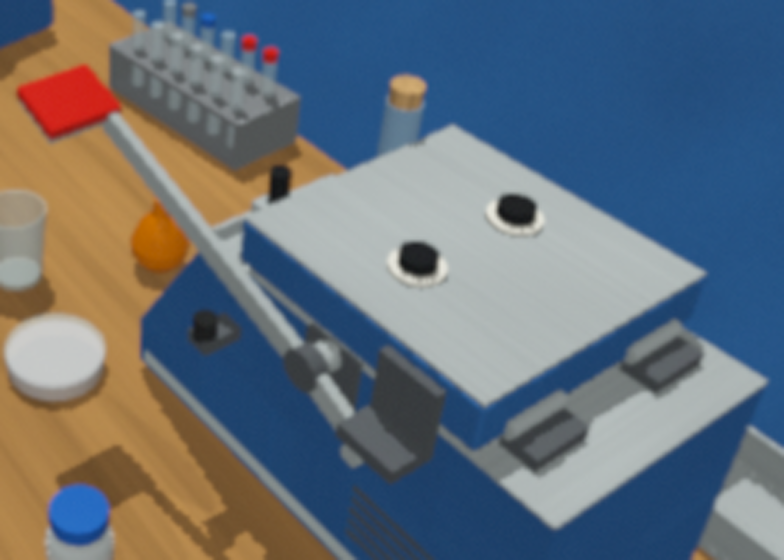

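Crop readings. Top: cover corners (421,67), (692,62), (717,309), (440,324); knob top (408,256); pad corners (212,342), (281,342), (284,426), (215,426). Side: cover corners (452,127), (705,275), (487,405), (245,226); knob top (281,172); pad (18,98), (85,67), (120,104), (55,136).

```bash
cat > h.py <<'E'
import numpy as np, cv2
from rig import monitor, imaging, r
from scipy.optimize import least_squares
from scipy.spatial.transform import Rotation as Ro
CI={n:imaging.camera_info(n) for n in("side","top")}
def proj(n,P):
    c=CI[n];return cv2.projectPoints(np.atleast_2d(np.float64(P)),cv2.Rodrigues(c["R"])[0],c["t"],c["mtx"],c["dist"])[0][:,0]
def tri(pt,ps):
    return least_squares(lambda X:np.r_[(proj("top",X)-pt)[0],(proj("side",X)-ps)[0]],[600,0,250])
def rot(a):return np.array([[np.cos(a),-np.sin(a),0],[np.sin(a),np.cos(a),0],[0,0,1]])
E
python3 - <<'E'
from h import *
T=lambda L:np.array(L)/3.8+[270,115]-.4
S=lambda L:np.array(L)/2.8+[290,150]-.3
B=np.array([[-90,112,260],[140,112,260],[140,-112,260],[-90,-112,260.]])
ct=T([(421,67),(692,62),(717,309),(440,324)]);cs=S([(452,127),(705,275),(487,405),(245,226)])
def W(p,P):return P@rot(p[2]).T+[p[0],p[1],0]
f=lambda p:np.r_[(proj("top",W(p,B))-ct).ravel(),(proj("side",W(p,B))-cs).ravel()]
s=least_squares(f,[600,-150,-1.57]);p=s.x;print("bath",p,s.fun.round(1))
inv=lambda X:(np.array(X)-[p[0],p[1],0])@rot(p[2])
k=tri(T([(408,256)]),S([(281,172)]));print("knob",k.x,inv(k.x),k.fun)
for a,b in zip([(212,342),(281,342),(284,426),(215,426)],[(18,98),(85,67),(120,104),(55,136)]):pass
pt=T([(212,342),(281,342),(284,426),(215,426)])
# side order: far-left corner guesses: match by trying
ps=S([(85,67),(120,104),(55,136),(18,98)])
C=[]
for a,b in zip(pt,ps):
    q=tri([a],[b]);C.append(q.x);print(q.x.round(),inv(q.x).round(),q.fun.round(1))
print(np.mean(C,0),inv(np.mean(C,0)))
# other things
print("pivot",W(p,np.array([15,-136,205.])))
for n,z,u in [("testjar top",301,(403,88))]:
    q=least_squares(lambda X:(proj("top",[X[0],X[1],z])-T([u]))[0],[600,0]);print(n,q.x,inv([*q.x,z]))
E
```

```text
bath [ 682.80920412 -188.53292759   -1.52902383] [-0.1 -0.9  0.5 -3.2  1.9  0.5  0.6  0.4 -0.6 -0.8  1.1 -0.2 -0.8  1.8
 -2.1 -2.9]
knob [625.81580481 -77.73528724 264.16045467] [-113.08105092  -52.31673342  264.16045467] [ 0.22573408 -0.40481459 -0.31221342  0.07587894]
[547.  84. 303.] [-278. -124.  303.] [ 0. -0. -0.  0.]
[548.  30. 296.] [-224. -126.  296.] [-0.1  0.2  0.1 -0. ]
[485.  27. 288.] [-224. -189.  288.] [ 0.3 -0.8 -0.6  0.1]
[483.  82. 295.] [-279. -189.  295.] [ 0.1 -0.3 -0.2  0. ]
[515.62418012  55.53445079 295.60282192] [-250.83617253 -156.84684245  295.60282192]
pivot [ 547.5542481 -209.1992498  205.       ]
testjar top [755.33744997 -73.44164454] [-111.96207908   77.27122835  301.        ]
```

```bash
cat >> h.py <<'E'
def mv(X,yaw=None):
    s=monitor.sense();R0=Ro.from_euler("xyz",s["tcp_rot"]);R1=Ro.from_euler("xyz",[np.pi,0,yaw]) if yaw is not None else R0
    print("clk",s["clock"].round(2) if hasattr(s["clock"],"round") else s["clock"],"eef",s["eef_pos"].round(1),"F",s["contact_force"].round(1))
    print(" shift",(R0.inv().apply(np.array(X)-s["eef_pos"])/50).round(3),"turn",np.rad2deg((R0.inv()*R1).as_rotvec()/6).round(3))
E
python3 - <<'E'
from h import *
T=lambda L:np.array(L)/3.8+[270,115]-.4
S=lambda L:np.array(L)/2.8+[290,150]-.3
B=np.array([[-90,112,260],[140,112,260],[140,-112,260],[-90,-112,260.]])
ct=T([(421,67),(692,62),(717,309),(440,324)]);cs=S([(452,127),(705,275),(487,405),(245,226)])
W=lambda p,P:P@rot(p[2]).T+[p[0],p[1],0]
for loss in("soft_l1","cauchy"):
  s=least_squares(lambda p:np.r_[(proj("top",W(p,B))-ct).ravel(),(proj("side",W(p,B))-cs).ravel()],[680,-190,-1.53],loss=loss,f_scale=.7)
  print(s.x,s.fun.round(1))
for a,b in zip(ct,cs):q=tri([a],[b]);print(q.x.round(),q.fun.round(1))
mv([300,450,420],1.6);mv([665,-78,400],1.6)
E
```

```text
[ 683.75596162 -188.16180007   -1.5293877 ] [-0.2 -1.2  0.4 -3.4  1.7  0.2  0.5  0.1 -0.4 -1.   1.2 -0.5 -0.6  1.4
 -1.9 -3.1]
[ 684.39233032 -188.14974073   -1.5299283 ] [-0.2 -1.4  0.4 -3.6  1.7  0.   0.4 -0.1 -0.2 -1.1  1.4 -0.6 -0.4  1.3
 -1.6 -3.3]
[790. -95. 259.] [ 0.4 -0.5 -0.4  0.1]
[ 793. -324.  263.] [ 1.1 -1.2 -0.9  0.2]
[ 581. -330.  259.] [ 0.6 -0.9 -0.5  0.1]
[ 572. -104.  250.] [ 0.3 -0.5 -0.4  0.1]
clk 0.1 eef [213.5 586.9 208.5] F [-0.2  0.2 -0.3]
 shift [-2.563 -1.987 -4.227] turn [-1.100e-02  7.000e-03  1.139e+01]
clk 0.1 eef [213.5 586.9 208.5] F [-0.2  0.2 -0.3]
 shift [-13.032  -9.416  -3.818] turn [-1.100e-02  7.000e-03  1.139e+01]
```

Request:
{"api": "drive_tool", "payload": {"plan": [{"z": -1,"hand": 0},{"z": -2,"hand": 0},{"z": -3,"x": -0.5,"y": -0.4,"az": 1,"hand": 0},{"x": -13,"y": -9.4,"z": -3.8,"az": 11.39,"hand": 0},{"x": -13,"y": -9.4,"z": -3.8,"az": 11.39,"hand": 0},{"x": -13,"y": -9.4,"z": -3.8,"az": 11.39,"hand": 0},{"x": -13,"y": -9.4,"z": -3.8,"az": 11.39,"hand": 0},{"x": -13,"y": -9.4,"z": -3.8,"az": 11.39,"hand": 0}]}}

```text
invalid input
```

```bash
python3 -c "
from h import *
mv([668,-76,350],1.6)"
```

```text
clk 0.1 eef [213.5 586.9 208.5] F [-0.2  0.2 -0.3]
 shift [-13.075  -9.356  -2.818] turn [-1.100e-02  7.000e-03  1.139e+01]
```

Request:
{"api": "drive_tool", "payload": {"plan": [{"x": 0,"y": 0,"z": -1,"ax": 0,"ay": 0,"az": 0,"hand": 0},{"x": 0,"y": 0,"z": -2,"ax": 0,"ay": 0,"az": 0,"hand": 0},{"x": -0.5,"y": -0.4,"z": -3,"ax": 0,"ay": 0,"az": 1,"hand": 0},{"x": -1.3,"y": -1,"z": -3.4,"ax": 0,"ay": 0,"az": 2,"hand": 0},{"x": -2.1,"y": -1.5,"z": -3.8,"ax": 0,"ay": 0,"az": 3,"hand": 0},{"x": -2.9,"y": -2.1,"z": -3.8,"ax": 0,"ay": 0,"az": 4,"hand": 0},{"x": -3.7,"y": -2.7,"z": -3.8,"ax": 0,"ay": 0,"az": 5,"hand": 0},{"x": -4.5,"y": -3.3,"z": -3.8,"ax": 0,"ay": 0,"az": 6,"hand": 0}]}}

```text
clock: 0.9
eef_pos: [362.8, 363.7, 399.3]
tcp_rot: [3.141, -0.0, 2.161]
contact_force: [0.9, -0.7, 0.2]
opening: -0.003
grasp_force: 0.0
```

```bash
python3 -c "
from h import *
mv([668,-76,390],1.6)"
```

```text
clk 0.9 eef [362.8 363.7 399.3] F [ 0.9 -0.7  0.2]
 shift [-10.704   0.182   0.186] turn [ 4.000e-03 -1.000e-03  5.354e+00]
```

Request:
{"api": "drive_tool", "payload": {"plan": [{"x": -1,"y": 0,"z": 0,"ax": 0,"ay": 0,"az": 0.7,"hand": 0},{"x": -2,"y": 0,"z": 0,"ax": 0,"ay": 0,"az": 1.4,"hand": 0},{"x": -3,"y": 0,"z": 0,"ax": 0,"ay": 0,"az": 2.1,"hand": 0},{"x": -4,"y": 0.1,"z": 0,"ax": 0,"ay": 0,"az": 2.8,"hand": 0},{"x": -5,"y": 0.1,"z": 0,"ax": 0,"ay": 0,"az": 3.5,"hand": 0},{"x": -6,"y": 0.1,"z": 0,"ax": 0,"ay": 0,"az": 4.2,"hand": 0},{"x": -7,"y": 0.1,"z": 0,"ax": 0,"ay": 0,"az": 4.9,"hand": 0},{"x": -8,"y": 0.1,"z": 0,"ax": 0,"ay": 0,"az": 5.35,"hand": 0}]}}

```text
clock: 1.7
eef_pos: [590.6, 34.9, 398.9]
tcp_rot: [-3.141, -0.0, 1.601]
contact_force: [0.9, 0.4, 0.5]
opening: -0.005
grasp_force: 0.0
```

```bash
python3 -c "
from h import *
mv([670,-76,330],1.6)"
```

```text
clk 1.7 eef [590.6  34.9 398.9] F [0.9 0.4 0.5]
 shift [-2.265  1.521  1.377] turn [-0.003 -0.001  0.012]
```

Request:
{"api": "drive_tool", "payload": {"plan": [{"x": -0.7,"y": 0.5,"z": 0,"ax": 0,"ay": 0,"az": 0,"hand": 0},{"x": -1.3,"y": 0.9,"z": 0.3,"ax": 0,"ay": 0,"az": 0,"hand": 0},{"x": -1.9,"y": 1.3,"z": 0.7,"ax": 0,"ay": 0,"az": 0,"hand": 0},{"x": -2.26,"y": 1.52,"z": 1.1,"ax": 0,"ay": 0,"az": 0,"hand": 0},{"x": -2.26,"y": 1.52,"z": 1.38,"ax": 0,"ay": 0,"az": 0,"hand": 0},{"x": -2.26,"y": 1.52,"z": 1.38,"ax": 0,"ay": 0,"az": 0,"hand": 0}]}}

```text
clock: 2.3
eef_pos: [668.2, -73.5, 327.1]
tcp_rot: [-3.137, -0.001, 1.603]
contact_force: [-0.1, 0.6, -1.4]
opening: 0.002
grasp_force: 0.0
```

```bash
python3 - <<'E'
from h import *
mv([668,-76,246],1.6)
p=np.array(monitor.sense()["eef_pos"]);o=[]
for n in("side","top"):
    f=cv2.cvtColor(imaging.grab_frame(n),cv2.COLOR_RGB2BGR);q=proj(n,[p,[626,-78,266],[668,-76,246]]);print(n,q.round(1))
    c=q[0].astype(int);a=f[c[1]-40:c[1]+60,c[0]-50:c[0]+50];print(c);o.append(cv2.resize(a,(398,398),interpolation=cv2.INTER_CUBIC))
cv2.imwrite("pics/k1.png",np.hstack(o))
E
```

```text
clk 2.3 eef [668.2 -73.5 327.1] F [-0.1  0.6 -1.4]
 shift [-0.052  0.002  1.622] turn [-0.048 -0.01   0.032]
side [[406.5 180. ]
 [390.  210.5]
 [403.5 211.7]]
[406 179]
top [[377.6 162.6]
 [377.3 181.4]
 [375.5 170. ]]
[377 162]
```

View pics/k1.png

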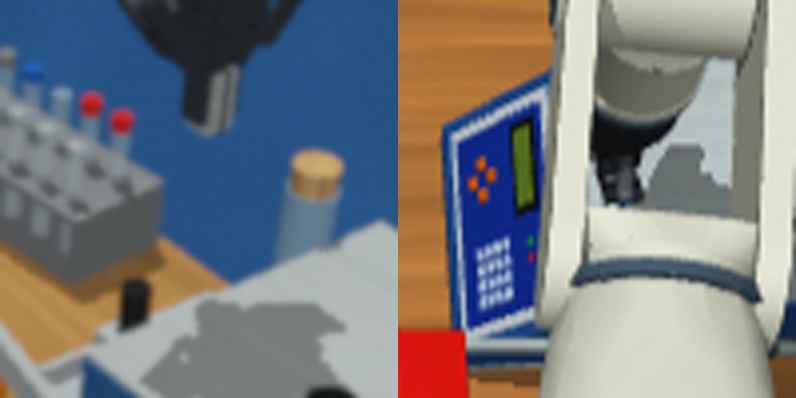

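Side view: the shut fingertips are at crop (210,133), i.e. pixel (408.8,172.5), and the knob top is where I predicted. Top view: the tip is at crop (622,200), i.e. pixel (383,172), partly hidden. The tip is some pixels off my projection, so I'll check it.

```bash
python3 - <<'E'
from h import *
q=tri([[383.3,172.2]],[[408.8,172.5]]);print(q.x,q.fun)
s=monitor.sense();print(s["eef_pos"],s["qpos"])
o=[]
for n in("side","top"):
    f=cv2.cvtColor(imaging.grab_frame(n),cv2.COLOR_RGB2BGR)
    R0=Ro.from_euler("xyz",s["tcp_rot"])
    for P,c in((s["eef_pos"],(0,255,0)),(s["eef_pos"]+R0.apply([0,0,-73]),(0,255,255))):
        u=proj(n,P)[0];cv2.circle(f,tuple(int(v) for v in u.round()),1,c,-1)
    x,y=(350,100) if n=="side" else (330,110)
    o.append(cv2.resize(f[y:y+100,x:x+80],(400,500),interpolation=cv2.INTER_NEAREST))
cv2.imwrite("pics/k2.png",np.hstack(o))
E
```

```text
[643.17285618 -93.54733402 360.71429805] [ 2.83017377 -4.62483495 -3.62217042  0.89912345]
[669.25334583 -72.73645492 330.41511698] [-1.10648307e-01  3.47890312e-01  1.37528589e+00  3.02519131e-04
  1.41889380e+00 -1.44651309e-01]
```

View pics/k2.png

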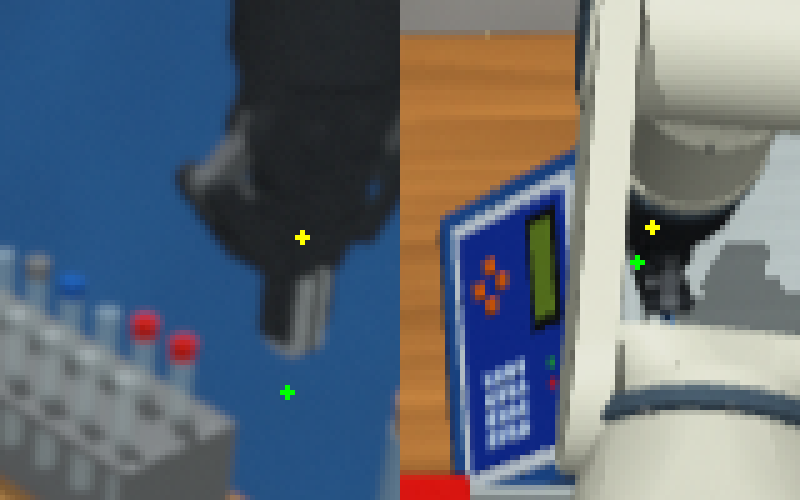

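```bash
python3 - <<'E'
from h import *
print(proj("side",[[213.5,587,208.5],[213.5,587,221.5]]),proj("top",[[213.5,587,208.5]]))
s=monitor.sense();print(s["clock"],s["eef_pos"],s["tcp_rot"],s["qvel"].round(4),s["contact_force"])
f=[cv2.cvtColor(imaging.grab_frame(n),cv2.COLOR_RGB2BGR) for n in("side","top")]
for n,a in zip(("side","top"),f):cv2.imwrite(f"pics/m_{n}.png",a)
a=cv2.resize(f[0][60:260,330:490],(480,600),interpolation=cv2.INTER_CUBIC);b=cv2.imread("pics/side0.png")[90:190,80:170]
b=cv2.resize(b,(320,356),interpolation=cv2.INTER_NEAREST);b=cv2.copyMakeBorder(b,0,244,0,0,cv2.BORDER_CONSTANT)
cv2.imwrite("pics/k3.png",np.hstack([a,b]))
E
```

```text
[[135.60992644 159.4527417 ]
 [134.47132106 155.52140639]] [[160.46102748 320.80166804]]
2.5 [669.76938743 -72.59740831 331.69352659] [3.13976399e+00 8.11649892e-05 1.60528606e+00] [ 0.0003 -0.0027 -0.0018 -0.001  -0.003  -0.0014] [-0.24040299 -0.50546794  0.7773622 ]
```

View pics/k3.png

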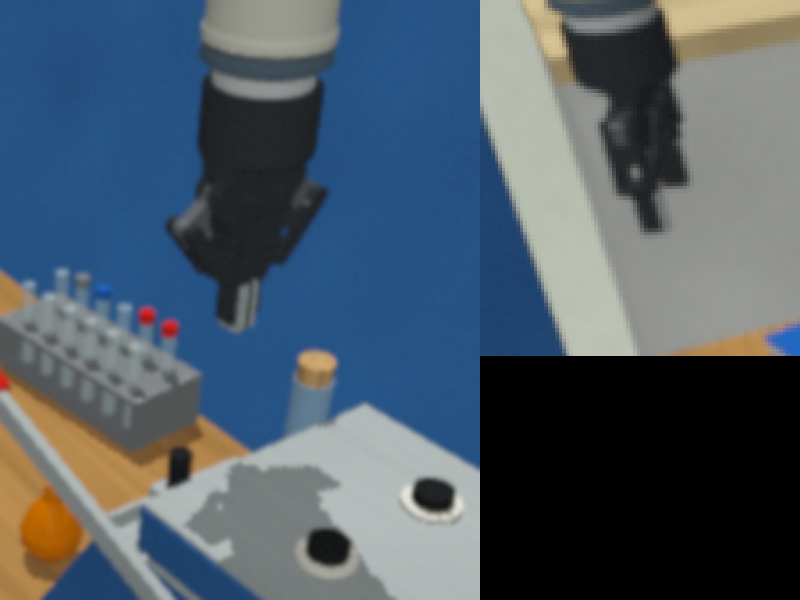

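The side view shows the tip at (409,169), about 9 px above the projected TCP. The sideways match is good. In the top view I had taken a knuckle for the tip. I'll go down beside the knob and compare from close by.

Request:
{"api": "drive_tool", "payload": {"plan": [{"x": 0,"y": 0,"z": 0.4,"ax": 0,"ay": 0,"az": 0,"hand": 0},{"x": 0.03,"y": 0,"z": 0.8,"ax": 0,"ay": 0,"az": 0,"hand": 0},{"x": 0.05,"y": 0,"z": 1.2,"ax": 0,"ay": 0,"az": 0,"hand": 0},{"x": 0.05,"y": 0,"z": 1.5,"ax": 0,"ay": 0,"az": 0,"hand": 0},{"x": 0.05,"y": 0,"z": 1.65,"ax": 0,"ay": 0,"az": 0,"hand": 0},{"x": 0.05,"y": 0,"z": 1.65,"ax": 0,"ay": 0,"az": 0,"hand": 0},{"x": 0.05,"y": 0,"z": 1.65,"ax": 0,"ay": 0,"az": 0,"hand": 0}]}}

```text
clock: 3.3
eef_pos: [670.0, -71.0, 248.6]
tcp_rot: [3.141, 0.0, 1.604]
contact_force: [0.7, 0.6, -0.1]
opening: 0.002
grasp_force: 0.0
```

```bash
python3 - <<'E'
from h import *
mv([626,-78,246],1.605)
p=monitor.sense()["eef_pos"]
f=cv2.cvtColor(imaging.grab_frame("side"),cv2.COLOR_RGB2BGR)
print(proj("side",[p,[626,-78,266],[626,-78,235]]).round(1))
cv2.imwrite("pics/k4.png",cv2.resize(f[150:240,360:460],(800,720),interpolation=cv2.INTER_CUBIC)[:600])
E
```

```text
clk 3.3 eef [670.  -71.  248.6] F [ 0.7  0.6 -0.1]
 shift [-0.109 -0.884  0.05 ] turn [ 0.01   0.002 -0.006]
[[402.9 209.4]
 [390.  210.5]
 [388.8 222.1]]
```

View pics/k4.png

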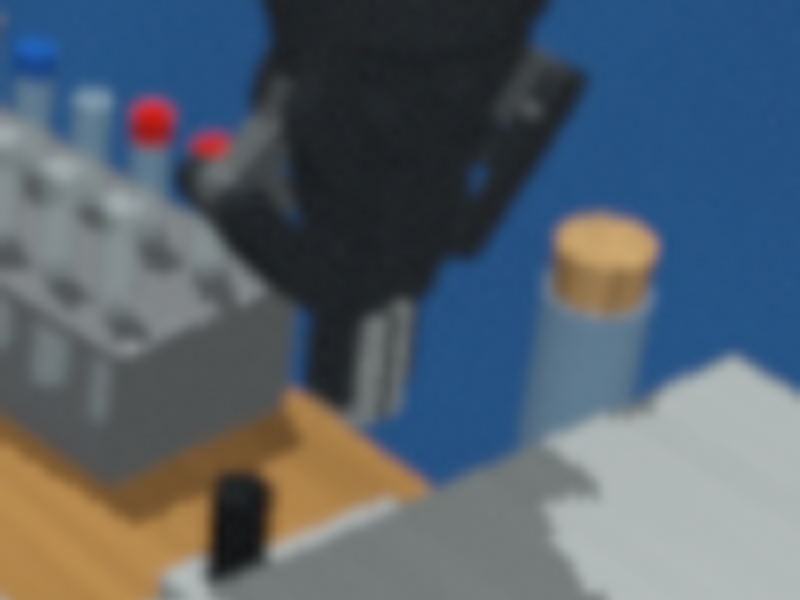

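The tip is at (405,202), compared with (403,209) projected, so it probably sits some 15 mm higher than the reading. A reading of z≈236 meets the knob's clear part either way. I'll go down a little and push slowly.

Request:
{"api": "drive_tool", "payload": {"plan": [{"x": -0.1,"y": 0,"z": 0.12,"ax": 0,"ay": 0,"az": 0,"hand": 0},{"x": -0.1,"y": 0,"z": 0.24,"ax": 0,"ay": 0,"az": 0,"hand": 0},{"x": -0.1,"y": -0.1,"z": 0.24,"ax": 0,"ay": 0,"az": 0,"hand": 0},{"x": -0.1,"y": -0.2,"z": 0.24,"ax": 0,"ay": 0,"az": 0,"hand": 0},{"x": -0.1,"y": -0.25,"z": 0.24,"ax": 0,"ay": 0,"az": 0,"hand": 0},{"x": -0.1,"y": -0.3,"z": 0.24,"ax": 0,"ay": 0,"az": 0,"hand": 0},{"x": -0.1,"y": -0.35,"z": 0.24,"ax": 0,"ay": 0,"az": 0,"hand": 0},{"x": -0.1,"y": -0.4,"z": 0.24,"ax": 0,"ay": 0,"az": 0,"hand": 0}]}}

```text
clock: 4.15
eef_pos: [649.6, -76.7, 235.8]
tcp_rot: [3.141, 0.0, 1.604]
contact_force: [0.0, -0.4, 1.1]
opening: -0.003
grasp_force: 0.0
```

Request:
{"api": "drive_tool", "payload": {"plan": [{"x": 0,"y": -0.06,"z": 0,"ax": 0,"ay": 0,"az": 0,"hand": 0},{"x": 0,"y": -0.12,"z": 0,"ax": 0,"ay": 0,"az": 0,"hand": 0},{"x": 0,"y": -0.18,"z": 0,"ax": 0,"ay": 0,"az": 0,"hand": 0},{"x": 0,"y": -0.24,"z": 0,"ax": 0,"ay": 0,"az": 0,"hand": 0},{"x": 0,"y": -0.3,"z": 0,"ax": 0,"ay": 0,"az": 0,"hand": 0}]}}

```text
clock: 4.65
eef_pos: [634.6, -77.2, 235.7]
tcp_rot: [3.141, 0.0, 1.604]
contact_force: [1.9, -0.2, -0.1]
opening: 0.0
grasp_force: 0.9
```

Request:
{"api": "drive_tool", "payload": {"plan": [{"x": 0,"y": -0.07,"z": 0,"ax": 0,"ay": 0,"az": 0,"hand": 0},{"x": 0,"y": -0.14,"z": 0,"ax": 0,"ay": 0,"az": 0,"hand": 0},{"x": 0,"y": -0.21,"z": 0,"ax": 0,"ay": 0,"az": 0,"hand": 0},{"x": 0,"y": -0.28,"z": 0,"ax": 0,"ay": 0,"az": 0,"hand": 0},{"x": 0,"y": -0.34,"z": 0,"ax": 0,"ay": 0,"az": 0,"hand": 0},{"x": 0,"y": -0.4,"z": 0,"ax": 0,"ay": 0,"az": 0,"hand": 0}]}}

```text
clock: 5.25
eef_pos: [616.8, -77.9, 236.5]
tcp_rot: [3.137, 0.0, 1.604]
contact_force: [-3.8, 1.3, 25.5]
opening: 0.003
grasp_force: 13.3
```

The vertical force is 25 N, so I need to look before going on.

```bash
python3 - <<'E'
from h import *
mv([626,-78,246],1.605)
s=monitor.sense();print(s["wrist_torque"])
f=cv2.cvtColor(imaging.grab_frame("side"),cv2.COLOR_RGB2BGR);t=cv2.cvtColor(imaging.grab_frame("top"),cv2.COLOR_RGB2BGR)
print(proj("side",s["eef_pos"]))
a=cv2.resize(f[165:240,350:430],(533,500),interpolation=cv2.INTER_CUBIC)
b=cv2.resize(t[130:230,350:403],(265,500),interpolation=cv2.INTER_CUBIC)
cv2.imwrite("pics/k5.png",np.hstack([a,b]))
E
```

```text
clk 5.25 eef [616.8 -77.9 236.5] F [-3.8  1.3 25.5]
 shift [-0.008  0.186 -0.189] turn [ 0.048  0.003 -0.008]
[0.05172099 0.63988557 0.01512211]
[[385.54247427 222.83994484]]
```

View pics/k5.png

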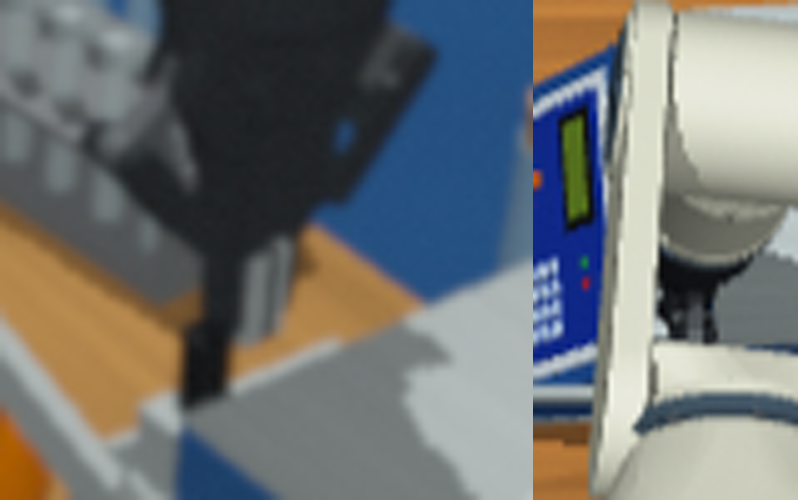

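Side view: the finger is against the knob, which has moved from (390,210) to about (381,214), or roughly 20 mm. The finger bottom seems to rest on the carriage top (z 235), so the TCP reading is right after all. I'll lift about 8 mm and go on.

Request:
{"api": "drive_tool", "payload": {"plan": [{"x": 0,"y": 0,"z": -0.08,"ax": 0,"ay": 0,"az": 0,"hand": 0},{"x": 0,"y": 0,"z": -0.16,"ax": 0,"ay": 0,"az": 0,"hand": 0},{"x": 0,"y": 0,"z": -0.2,"ax": 0,"ay": 0,"az": 0,"hand": 0},{"x": 0,"y": 0,"z": -0.2,"ax": 0,"ay": 0,"az": 0,"hand": 0}]}}

```text
clock: 5.75
eef_pos: [614.4, -77.9, 245.8]
tcp_rot: [-3.141, 0.0, 1.604]
contact_force: [-0.0, -0.4, -0.2]
opening: 0.001
grasp_force: 0.0
```

Request:
{"api": "drive_tool", "payload": {"plan": [{"x": 0,"y": -0.05,"z": 0,"ax": 0,"ay": 0,"az": 0,"hand": 0},{"x": 0,"y": -0.1,"z": 0,"ax": 0,"ay": 0,"az": 0,"hand": 0},{"x": 0,"y": -0.14,"z": 0,"ax": 0,"ay": 0,"az": 0,"hand": 0},{"x": 0,"y": -0.14,"z": 0,"ax": 0,"ay": 0,"az": 0,"hand": 0}]}}

```text
clock: 6.15
eef_pos: [607.3, -78.1, 245.5]
tcp_rot: [-3.141, -0.0, 1.604]
contact_force: [-0.2, -0.4, -0.3]
opening: -0.002
grasp_force: 0.0
```

Request:
{"api": "drive_tool", "payload": {"plan": [{"x": 0,"y": -0.06,"z": 0,"ax": 0,"ay": 0,"az": 0,"hand": 0},{"x": 0,"y": -0.12,"z": 0,"ax": 0,"ay": 0,"az": 0,"hand": 0}]}}

```text
clock: 6.35
eef_pos: [601.5, -78.3, 245.6]
tcp_rot: [-3.142, -0.0, 1.604]
contact_force: [0.3, -0.6, -0.2]
opening: 0.001
grasp_force: 0.0
```

```bash
python3 - <<'E'
from h import *
s=monitor.sense();print(s["eef_pos"],s["contact_force"])
f=cv2.cvtColor(imaging.grab_frame("side"),cv2.COLOR_RGB2GRAY)
cv2.imwrite("pics/k6.png",cv2.resize(f[175:240,345:415],(700,650),interpolation=cv2.INTER_CUBIC)[:600])
print(f[206:232:2,368:398])
E
```

```text
[601.53151755 -78.29966497 245.58960537] [ 0.30351745 -0.5516879  -0.20628019]
[[ 83  82  82  83  82  80  70  47  35  33  33  34  43  74 107 116 107  87
   97 102  80  82  88  89  87  89  93 101 110 120]
 [ 92  88  85  82  81  76  66  44  35  33  34  35  46  78 110 115 104  86
  102  98  79  88  98 107 116 127 133 135 134 133]
 [120 110  98  91  87  82  73  54  41  37  34  37  49  81 109 112  96  88
  108 112 117 130 136 139 139 139 139 138 138 137]
 [143 142 133 119 109  97  89  83  75  63  48  43  60  89 111 111  93  90
  117 132 137 140 142 142 142 141 140 139 139 139]
 [140 142 143 144 142 133 118 105  85  61  54  71  96 109 111  99  93 109
  125 135 135 135 137 140 141 143 142 141 141 140]
 [141 139 140 141 143 143 143 135 104  56  25  30  47  58  54  51  88 127
  137 138 138 137 137 135 136 138 143 147 152 157]
 [146 143 141 139 139 140 140 131  96  48  22  21  23  25  22  45  90 131
  140 139 138 140 142 145 150 157 164 167 163 153]
 [144 145 145 143 141 139 136 124  86  41  23  23  21  22  26  48  92 130
  144 151 159 164 164 167 162 150 137 127 122 120]
 [138 139 142 144 145 144 141 125  79  32  25  22  23  23  30  67 122 158
  167 163 153 147 135 127 123 120 119 120 119 119]
 [137 136 140 147 156 165 169 156  99  36  24  30  37  48  61  87 116 129
  126 121 119 118 118 119 120 120 121 120 120 120]
 [136 139 146 160 173 182 181 166 116  67  74  87 100 109 114 117 118 118
  117 118 119 120 119 119 119 119 120 120 121 122]
 [138 135 126 123 136 156 170 171 145 110 107 113 115 116 116 118 118 119
  119 119 118 118 118 119 120 119 119 120 121 120]
 [160 156 135 120 117 119 129 138 125  87  74  86 100 108 115 116 117 118
  119 118 119 119 118 118 119 119 119 121 121 120]]
```

The finger is now directly over the knob (knob at columns 377–383, rows 216–224), so the true tip is some 25 mm above the reading. I'll lift, go back, go lower and push again.

Request:
{"api": "drive_tool", "payload": {"plan": [{"x": 0,"y": 0,"z": -0.2,"ax": 0,"ay": 0,"az": 0,"hand": 0},{"x": 0,"y": 0.3,"z": -0.2,"ax": 0,"ay": 0,"az": 0,"hand": 0},{"x": 0,"y": 0.7,"z": -0.2,"ax": 0,"ay": 0,"az": 0,"hand": 0},{"x": 0,"y": 1.0,"z": -0.2,"ax": 0,"ay": 0,"az": 0,"hand": 0},{"x": 0,"y": 1.0,"z": 0,"ax": 0,"ay": 0,"az": 0,"hand": 0},{"x": 0,"y": 1.0,"z": 0.25,"ax": 0,"ay": 0,"az": 0,"hand": 0},{"x": 0,"y": 1.0,"z": 0.45,"ax": 0,"ay": 0,"az": 0,"hand": 0},{"x": 0,"y": 1.0,"z": 0.45,"ax": 0,"ay": 0,"az": 0,"hand": 0}]}}

```text
clock: 7.2
eef_pos: [649.8, -76.5, 220.8]
tcp_rot: [-3.138, -0.001, 1.604]
contact_force: [0.2, 0.1, 0.3]
opening: -0.001
grasp_force: 0.0
```

```bash
python3 - <<'E'
from h import *
s=monitor.sense();print(s["eef_pos"],s["contact_force"])
f=cv2.cvtColor(imaging.grab_frame("side"),cv2.COLOR_RGB2BGR)
for d in(0,10,20,25,32):print(d,proj("side",[[626-d,-78-.04*d,266]]).round(1))
print("eef",proj("side",s["eef_pos"]))
cv2.imwrite("pics/k7.png",cv2.resize(f[170:240,350:430],(686,600),interpolation=cv2.INTER_CUBIC))
E
```

```text
[649.76881943 -76.50618715 220.80045124] [0.19994509 0.08380633 0.32686493]
0 [[390.  210.5]]
10 [[386.4 212. ]]
20 [[382.8 213.6]]
25 [[381.  214.3]]
32 [[378.5 215.4]]
eef [[396.28775238 223.48543096]]
```

View pics/k7.png

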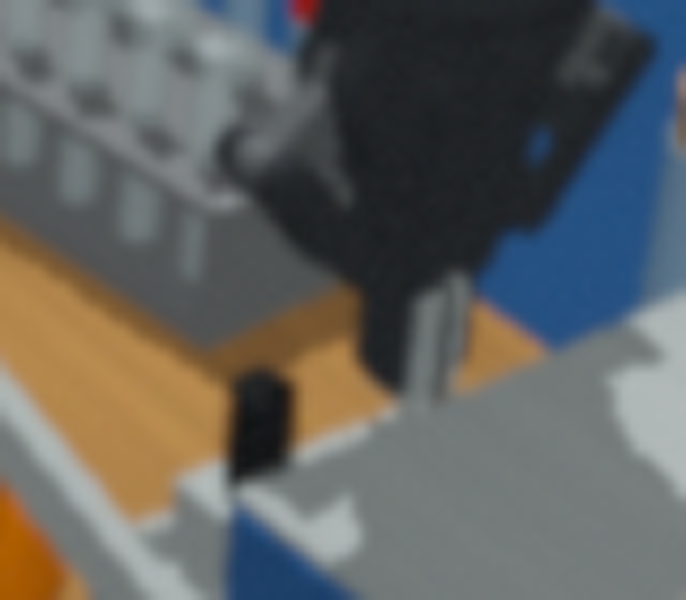

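The knob is at (380.6,214), so the bolt is back about 26 mm. The finger is now at the knob's mid-height and about 20 mm behind it. Pushing on.

Request:
{"api": "drive_tool", "payload": {"plan": [{"x": 0,"y": -0.15,"z": 0,"ax": 0,"ay": 0,"az": 0,"hand": 0},{"x": 0,"y": -0.3,"z": 0,"ax": 0,"ay": 0,"az": 0,"hand": 0},{"x": 0,"y": -0.4,"z": 0,"ax": 0,"ay": 0,"az": 0,"hand": 0},{"x": 0,"y": -0.46,"z": 0,"ax": 0,"ay": 0,"az": 0,"hand": 0},{"x": 0,"y": -0.52,"z": 0,"ax": 0,"ay": 0,"az": 0,"hand": 0},{"x": 0,"y": -0.58,"z": 0,"ax": 0,"ay": 0,"az": 0,"hand": 0}]}}

```text
clock: 7.85
eef_pos: [622.6, -77.6, 223.4]
tcp_rot: [3.141, 0.0, 1.604]
contact_force: [0.1, 0.1, 0.5]
opening: 0.0
grasp_force: 0.0
```

Request:
{"api": "drive_tool", "payload": {"plan": [{"x": 0,"y": -0.06,"z": 0,"ax": 0,"ay": 0,"az": 0,"hand": 0},{"x": 0,"y": -0.12,"z": 0,"ax": 0,"ay": 0,"az": 0,"hand": 0},{"x": 0,"y": -0.16,"z": 0,"ax": 0,"ay": 0,"az": 0,"hand": 0}]}}

```text
clock: 8.15
eef_pos: [619.9, -77.7, 223.9]
tcp_rot: [3.13, 0.0, 1.604]
contact_force: [24.3, 1.8, -12.7]
opening: 0.001
grasp_force: 12.3
```

```bash
python3 - <<'E'
from h import *
s=monitor.sense();print(s["eef_pos"],s["contact_force"])
f=cv2.cvtColor(imaging.grab_frame("side"),cv2.COLOR_RGB2GRAY)
print(f[206:230:2,366:396])
E
```

```text
[619.92287096 -77.73465935 223.90913405] [ 24.26649137   1.78157313 -12.72469224]
[[ 88  86  82  82  82  84  82  82  82  80  79  73  60  46  38  36  35  35
   34  34  34  35  40  48  60  81 102  99  81  89]
 [101  96  91  88  85  82  82  81  82  82  82  82  83  78  67  46  36  36
   35  34  39  59  90 106 100  85  98 103 100 125]
 [139 132 120 110  99  91  86  85  85  87  88  88  87  86  77  50  36  33
   34  35  43  74 108 116 105  83  97  97 104 130]
 [141 143 143 142 133 119 109  96  89  88  87  84  82  76  64  43  32  34
   33  37  49  79 108 112  97  88 103  97 105 131]
 [140 139 140 143 143 144 142 133 118 104  80  52  40  34  29  25  24  24
   30  36  52  83 110 111  96  88 103 104 123 137]
 [145 142 140 139 139 141 143 144 143 130  89  41  25  24  23  23  21  24
   28  39  58  91 112 109  89  90 112 125 139 146]
 [144 146 145 143 141 139 139 140 140 127  80  34  22  23  22  24  23  28
   38  51  74 101 114 107  89 107 134 153 163 166]
 [139 142 144 146 145 143 141 139 135 121  74  31  23  24  22  22  29  59
   96 117 122 126 132 138 144 158 159 149 136 128]
 [138 137 137 140 143 144 145 144 141 122  70  25  23  21  20  23  38  80
  126 151 159 157 148 145 134 127 122 119 120 119]
 [138 137 137 137 141 148 156 163 161 136  78  26  24  30  36  49  61  89
  114 119 119 120 119 119 119 119 120 120 120 120]
 [136 136 137 142 153 168 178 182 180 161 104  60  74  87 100 109 113 118
  119 118 117 117 119 119 119 119 119 119 118 121]
 [137 137 138 134 125 127 143 161 173 171 142 107 106 113 115 117 117 117
  118 119 119 119 118 118 118 118 119 119 120 120]]
```

```bash
python3 - <<'E'
from h import *
g0=cv2.imread("pics/side0.png",0);g1=cv2.cvtColor(imaging.grab_frame("side"),cv2.COLOR_RGB2GRAY)
def edges(g,rows,c0,c1):
    out=[]
    for y in rows:
        l=g[y,c0:c1].astype(float);i=np.where((l[:-1]>=80)&(l[1:]<80))[0];j=np.where((l[:-1]<80)&(l[1:]>=80))[0]
        out.append((y,[round(c0+k+(l[k]-80)/(l[k]-l[k+1]),2) for k in i],[round(c0+k+(80-l[k])/(l[k+1]-l[k]),2) for k in j]))
    return out
print(*edges(g0,range(208,224),378,402),sep="\n");print(*edges(g1,range(212,228),368,392),sep="\n")
for d in(26,28,30,32):print(d,proj("side",[[626-d,-78-.04*d,250]])-proj("side",[[626,-78,250]]))
E
```

```text
(208, [], [])
(209, [np.float64(386.24)], [np.float64(391.9)])
(210, [np.float64(385.62)], [np.float64(392.81)])
(211, [np.float64(385.76)], [np.float64(393.28)])
(212, [np.float64(385.92)], [np.float64(393.4)])
(213, [np.float64(385.95)], [np.float64(393.33)])
(214, [np.float64(385.91)], [np.float64(393.14)])
(215, [np.float64(385.82)], [np.float64(393.07)])
(216, [np.float64(385.8)], [np.float64(392.98)])
(217, [np.float64(385.77)], [np.float64(392.71)])
(218, [np.float64(385.69)], [np.float64(392.45)])
(219, [np.float64(385.77)], [np.float64(392.07)])
(220, [np.float64(385.84)], [np.float64(390.48)])
(221, [np.float64(385.88)], [np.float64(388.14)])
(222, [], [])
(223, [], [])
(212, [np.float64(378.4)], [np.float64(387.03)])
(213, [np.float64(376.18)], [np.float64(386.97)])
(214, [np.float64(376.0)], [np.float64(386.91)])
(215, [np.float64(376.18)], [np.float64(386.78)])
(216, [np.float64(376.2)], [np.float64(386.75)])
(217, [np.float64(376.06)], [np.float64(386.65)])
(218, [np.float64(375.96)], [np.float64(386.28)])
(219, [np.float64(375.94)], [np.float64(384.84)])
(220, [np.float64(375.91)], [np.float64(383.57)])
(221, [np.float64(375.8)], [np.float64(383.16)])
(222, [np.float64(375.81)], [np.float64(383.0)])
(223, [np.float64(375.86)], [np.float64(382.93)])
(224, [np.float64(375.93)], [np.float64(382.64)])
(225, [np.float64(376.1)], [np.float64(380.86)])
(226, [np.float64(376.56)], [np.float64(378.47)])
(227, [], [])
26 [[-9.20905366  3.98663602]]
28 [[-9.92724814  4.29756748]]
30 [[-10.64686498   4.60911796]]
32 [[-11.36790856   4.92128937]]
```

The knob shifted 9.85 px, which is 28 mm from a start of about 4 mm, and it now stands against its end with 24 N. The bolt is fully back. Next I back off, lift, and go over the pad.

Request:
{"api": "drive_tool", "payload": {"plan": [{"x": 0,"y": 0.3,"z": 0,"ax": 0,"ay": 0,"az": 0,"hand": 0},{"x": 0,"y": 0.5,"z": -0.3,"ax": 0,"ay": 0,"az": 0,"hand": 0},{"x": 0,"y": 0.5,"z": -1.1,"ax": 0,"ay": 0,"az": 0,"hand": 0},{"x": 0,"y": 0.5,"z": -1.9,"ax": 0,"ay": 0,"az": 0,"hand": 0},{"x": 0.4,"y": 0.2,"z": -2.6,"ax": 0,"ay": 0,"az": 0,"hand": 0},{"x": 1.0,"y": -0.5,"z": -2.6,"ax": 0,"ay": 0,"az": 0,"hand": 0},{"x": 1.7,"y": -1.1,"z": -2.6,"ax": 0,"ay": 0,"az": 0,"hand": 0},{"x": 2.3,"y": -1.7,"z": -2.6,"ax": 0,"ay": 0,"az": 0,"hand": 0}]}}

```text
clock: 9.05
eef_pos: [524.5, 35.3, 353.3]
tcp_rot: [3.141, -0.0, 1.604]
contact_force: [-0.7, 0.4, -0.1]
opening: 0.0
grasp_force: 0.0
```

```bash
python3 - <<'E'
from h import *
mv([513,60,310],1.605)
g1=cv2.cvtColor(imaging.grab_frame("side"),cv2.COLOR_RGB2GRAY)
print([[int(v) for v in g1[y,370:392]] for y in(216,220,223)])
E
```

```text
clk 9.05 eef [524.5  35.3 353.3] F [-0.7  0.4 -0.1]
 shift [ 0.502 -0.214  0.866] turn [ 0.004 -0.003 -0.012]
[[141, 143, 145, 146, 144, 132, 93, 51, 36, 36, 37, 36, 35, 53, 95, 130, 139, 139, 139, 139, 138, 137], [147, 145, 143, 140, 137, 123, 76, 33, 25, 22, 23, 23, 31, 64, 107, 135, 145, 154, 162, 168, 172, 178], [141, 144, 148, 153, 153, 138, 81, 28, 22, 25, 28, 35, 53, 102, 152, 176, 182, 181, 181, 180, 181, 183]]
```

The knob stayed back. Moving over the pad and down towards contact.

Request:
{"api": "drive_tool", "payload": {"plan": [{"x": 0.25,"y": -0.1,"z": 0,"ax": 0,"ay": 0,"az": 0,"hand": 0},{"x": 0.5,"y": -0.22,"z": 0,"ax": 0,"ay": 0,"az": 0,"hand": 0},{"x": 0.5,"y": -0.22,"z": 0.3,"ax": 0,"ay": 0,"az": 0,"hand": 0},{"x": 0.5,"y": -0.22,"z": 0.6,"ax": 0,"ay": 0,"az": 0,"hand": 0},{"x": 0.5,"y": -0.22,"z": 0.8,"ax": 0,"ay": 0,"az": 0,"hand": 0},{"x": 0.5,"y": -0.22,"z": 0.9,"ax": 0,"ay": 0,"az": 0,"hand": 0}]}}

```text
clock: 9.7
eef_pos: [514.1, 58.8, 307.0]
tcp_rot: [-3.14, 0.0, 1.604]
contact_force: [-0.1, -0.5, 0.1]
opening: 0.002
grasp_force: 0.0
```

Request:
{"api": "drive_tool", "payload": {"plan": [{"x": 0,"y": 0,"z": 0.08,"ax": 0,"ay": 0,"az": 0,"hand": 0},{"x": 0,"y": 0,"z": 0.16,"ax": 0,"ay": 0,"az": 0,"hand": 0},{"x": 0,"y": 0,"z": 0.24,"ax": 0,"ay": 0,"az": 0,"hand": 0},{"x": 0,"y": 0,"z": 0.32,"ax": 0,"ay": 0,"az": 0,"hand": 0}]}}

```text
clock: 10.1
eef_pos: [514.3, 58.8, 292.1]
tcp_rot: [3.141, -0.0, 1.604]
contact_force: [-0.9, 0.3, -1.1]
opening: 0.002
grasp_force: 0.0
```

Request:
{"api": "drive_tool", "payload": {"plan": [{"x": 0,"y": 0,"z": 0.08,"ax": 0,"ay": 0,"az": 0,"hand": 0},{"x": 0,"y": 0,"z": 0.16,"ax": 0,"ay": 0,"az": 0,"hand": 0},{"x": 0,"y": 0,"z": 0.24,"ax": 0,"ay": 0,"az": 0,"hand": 0},{"x": 0,"y": 0,"z": 0.32,"ax": 0,"ay": 0,"az": 0,"hand": 0}]}}

```text
clock: 10.5
eef_pos: [514.5, 59.7, 277.1]
tcp_rot: [3.14, -0.002, 1.604]
contact_force: [-4.8, 5.0, 16.5]
opening: -0.002
grasp_force: 7.2
```

Contact on the pad at 16 N. Pressing smoothly down along the arc.

Request:
{"api": "drive_tool", "payload": {"plan": [{"x": 0.02,"y": 0,"z": 0.1,"ax": 0,"ay": 0,"az": 0,"hand": 0},{"x": 0.05,"y": 0,"z": 0.2,"ax": 0,"ay": 0,"az": 0,"hand": 0},{"x": 0.08,"y": 0,"z": 0.3,"ax": 0,"ay": 0,"az": 0,"hand": 0},{"x": 0.1,"y": 0,"z": 0.4,"ax": 0,"ay": 0,"az": 0,"hand": 0},{"x": 0.13,"y": 0,"z": 0.5,"ax": 0,"ay": 0,"az": 0,"hand": 0},{"x": 0.16,"y": 0,"z": 0.6,"ax": 0,"ay": 0,"az": 0,"hand": 0}]}}

```text
clock: 11.1
eef_pos: [514.4, 67.9, 248.1]
tcp_rot: [3.139, -0.002, 1.604]
contact_force: [-5.5, 2.6, 18.2]
opening: 0.002
grasp_force: 8.9
```

```bash
python3 - <<'E'
from h import *
mv([513,60,200],1.605)
f=imaging.grab_frame("side").astype(int);m=(f[...,0]>150)&(f[...,1]<60)&(f[...,2]<60);m[:,:290]=0;m[:,360:]=0;y,x=np.nonzero(m);print(len(x),x.min(),x.max(),y.min(),y.max(),x.mean(),y.mean())
a=cv2.cvtColor(cv2.imread("pics/side0.png"),cv2.COLOR_BGR2RGB).astype(int)
m=(a[...,0]>150)&(a[...,1]<60)&(a[...,2]<60);m[:,:290]=0;m[:,360:]=0;y,x=np.nonzero(m);print(len(x),x.min(),x.max(),y.min(),y.max(),x.mean(),y.mean())
def P(q):
    b=np.array([15-280*np.cos(.35-q),-157,205+280*np.sin(.35-q)]);return b@rot(-1.532).T+[683.5,-188.3,0]
for q in(0,.1,.2,.3,.4,.54,.6):print(q,P(q).round(),proj("side",P(q)).round(1))
E
```

```text
clk 11.1 eef [514.4  67.9 248.1] F [-5.5  2.6 18.2]
 shift [-0.159 -0.036  0.962] turn [ 0.022 -0.018 -0.008]
331 295 329 185 206 311.6948640483384 196.380664652568
517 296 331 174 197 313.7117988394584 185.3752417794971
0 [517.  53. 301.] [[315.3 183.9]]
0.1 [517.  62. 274.] [[313.6 192.3]]
0.2 [516.  67. 247.] [[312.6 201.2]]
0.3 [516.  70. 219.] [[312.2 210.5]]
0.4 [516.  70. 191.] [[312.5 220. ]]
0.54 [517.  65. 152.] [[313.9 233.8]]
0.6 [517.  62. 136.] [[314.8 239.8]]
```

Request:
{"api": "drive_tool", "payload": {"plan": [{"x": 0.01,"y": 0,"z": 0.1,"ax": 0,"ay": 0,"az": 0,"hand": 0},{"x": 0.02,"y": 0,"z": 0.2,"ax": 0,"ay": 0,"az": 0,"hand": 0},{"x": 0.03,"y": 0,"z": 0.3,"ax": 0,"ay": 0,"az": 0,"hand": 0},{"x": 0.04,"y": 0,"z": 0.4,"ax": 0,"ay": 0,"az": 0,"hand": 0},{"x": 0.05,"y": 0,"z": 0.5,"ax": 0,"ay": 0,"az": 0,"hand": 0},{"x": 0.06,"y": 0,"z": 0.6,"ax": 0,"ay": 0,"az": 0,"hand": 0},{"x": 0.07,"y": 0,"z": 0.7,"ax": 0,"ay": 0,"az": 0,"hand": 0},{"x": 0.08,"y": 0,"z": 0.8,"ax": 0,"ay": 0,"az": 0,"hand": 0}]}}

```text
clock: 11.95
eef_pos: [514.7, 73.2, 208.2]
tcp_rot: [3.139, -0.004, 1.604]
contact_force: [-5.9, 7.9, 19.3]
opening: 0.001
grasp_force: 9.4
```

Request:
{"api": "drive_tool", "payload": {"plan": [{"x": 0,"y": 0,"z": 0.1,"ax": 0,"ay": 0,"az": 0,"hand": 0},{"x": 0,"y": 0,"z": 0.2,"ax": 0,"ay": 0,"az": 0,"hand": 0},{"x": 0,"y": 0,"z": 0.3,"ax": 0,"ay": 0,"az": 0,"hand": 0},{"x": 0,"y": 0,"z": 0.4,"ax": 0,"ay": 0,"az": 0,"hand": 0},{"x": 0,"y": 0,"z": 0.5,"ax": 0,"ay": 0,"az": 0,"hand": 0},{"x": 0,"y": 0,"z": 0.6,"ax": 0,"ay": 0,"az": 0,"hand": 0},{"x": -0.01,"y": 0,"z": 0.7,"ax": 0,"ay": 0,"az": 0,"hand": 0}]}}

```text
clock: 12.65
eef_pos: [515.1, 72.7, 172.7]
tcp_rot: [3.138, -0.004, 1.604]
contact_force: [-2.6, 9.6, 16.0]
opening: 0.002
grasp_force: 8.2
```

```bash
cat > pad.py <<'E'
from h import *
mv([513,66,130],1.605)
F=imaging.grab_frame("side");f=F.astype(int);m=(f[...,0]>140)&(f[...,1]<60)&(f[...,2]<60);m[:,:285]=0;m[:,365:]=0;y,x=np.nonzero(m);print(len(x),x.min(),x.max(),y.min(),y.max(),x.mean(),y.mean())
E
python3 pad.py
```

```text
clk 12.65 eef [515.1  72.7 172.7] F [-2.6  9.6 16. ]
 shift [-0.135 -0.049  0.854] turn [ 0.032 -0.038 -0.014]
288 296 328 211 230 311.4826388888889 221.52083333333334
```

Request:
{"api": "drive_tool", "payload": {"plan": [{"x": -0.01,"y": 0,"z": 0.09,"ax": 0,"ay": 0,"az": 0,"hand": 0},{"x": -0.02,"y": 0,"z": 0.18,"ax": 0,"ay": 0,"az": 0,"hand": 0},{"x": -0.04,"y": 0,"z": 0.27,"ax": 0,"ay": 0,"az": 0,"hand": 0},{"x": -0.05,"y": 0,"z": 0.36,"ax": 0,"ay": 0,"az": 0,"hand": 0},{"x": -0.07,"y": 0,"z": 0.45,"ax": 0,"ay": 0,"az": 0,"hand": 0},{"x": -0.09,"y": 0,"z": 0.54,"ax": 0,"ay": 0,"az": 0,"hand": 0},{"x": -0.1,"y": 0,"z": 0.62,"ax": 0,"ay": 0,"az": 0,"hand": 0}]}}

```text
clock: 13.4
eef_pos: [515.3, 66.8, 141.0]
tcp_rot: [3.138, -0.002, 1.604]
contact_force: [0.6, 5.9, 5.8]
opening: -0.002
grasp_force: 3.8
```

```bash
python3 pad.py
```

```text
clk 13.4 eef [515.3  66.8 141. ] F [0.6 5.9 5.8]
 shift [-0.014 -0.048  0.219] turn [ 0.03  -0.022 -0.012]
214 297 328 224 241 312.08878504672896 233.38317757009347
```

Request:
{"api": "drive_tool", "payload": {"plan": [{"x": -0.02,"y": 0,"z": 0.07,"ax": 0,"ay": 0,"az": 0,"hand": 0},{"x": -0.03,"y": 0,"z": 0.14,"ax": 0,"ay": 0,"az": 0,"hand": 0},{"x": -0.04,"y": 0,"z": 0.21,"ax": 0,"ay": 0,"az": 0,"hand": 0},{"x": -0.05,"y": 0,"z": 0.26,"ax": 0,"ay": 0,"az": 0,"hand": 0}]}}

```text
clock: 13.85
eef_pos: [515.4, 64.0, 128.5]
tcp_rot: [3.139, -0.002, 1.604]
contact_force: [-1.5, 5.5, 15.6]
opening: -0.002
grasp_force: 8.1
```

Request:
{"api": "drive_tool", "payload": {"plan": [{"x": 0,"y": 0,"z": 0.04,"ax": 0,"ay": 0,"az": 0,"hand": 0},{"x": 0,"y": 0,"z": 0.04,"ax": 0,"ay": 0,"az": 0,"hand": 0},{"x": 0,"y": 0,"z": 0.04,"ax": 0,"ay": 0,"az": 0,"hand": 0},{"x": 0,"y": 0,"z": 0.04,"ax": 0,"ay": 0,"az": 0,"hand": 0}]}}

```text
clock: 14.25
eef_pos: [515.4, 63.7, 126.9]
tcp_rot: [3.138, -0.001, 1.604]
contact_force: [-3.2, 2.7, 16.6]
opening: -0.003
grasp_force: 8.6
```

```bash
cat >> pad.py <<'E'
def C(q):
    h=np.array([140,0,210.]);o=[]
    for y in(112,-112):
        d=np.array([-230,0,50.]);c,s=np.cos(q),np.sin(q)
        o.append((h+[d[0]*c+d[2]*s,y,-d[0]*s+d[2]*c])@rot(-1.532).T+[683.5,-188.3,0])
    return np.array(o)
for q in(0,.6,.65,.7):print(q,proj("side",C(q)).round(0).tolist(),proj("top",C(q)).round(0).tolist())
g0=cv2.imread("pics/side0.png");G=cv2.cvtColor(F,cv2.COLOR_RGB2BGR);d=np.abs(G.astype(int)-g0).max(2)>40
for r0 in range(60,340,14):print(r0,"".join("#" if d[r0:r0+14,c:c+8].mean()>.3 else "." for c in range(160,600,8)))
E
python3 pad.py
```

```text
clk 14.25 eef [515.4  63.7 126.9] F [-3.2  2.7 16.6]
 shift [ 0.047 -0.047 -0.062] turn [ 0.03  -0.013 -0.01 ]
197 298 329 230 246 312.7208121827411 238.69035532994923
0 [[451.0, 194.0], [375.0, 227.0]] [[380.0, 131.0], [386.0, 200.0]]
0.6 [[486.0, 159.0], [404.0, 193.0]] [[409.0, 115.0], [415.0, 190.0]]
0.65 [[491.0, 157.0], [407.0, 191.0]] [[412.0, 114.0], [419.0, 189.0]]
0.7 [[495.0, 156.0], [412.0, 190.0]] [[416.0, 113.0], [423.0, 188.0]]
60 ......############.....................................
74 ......######........##.................................
88 ....................####...............................
102 ...............#...#####...............................
116 ....................###................................
130 .................#..#..................................
144 ................#####..................................
158 ................#####.............##.#####.............
172 .................####...........###########............
186 .................#####.........#############...........
200 ................########......####.....######..........
214 .................####..##..##.###.....##.######........
228 .................#####..##.###.####..###.....###.......
242 ..................##.####.##########..#........##......
256 #.......................############........####.......
270 ...........................##...#####....####..##......
284 ....................#.........###...######..###........
298 ..................#####........###..#.....###..........
312 ..................##...#.........#.....###.............
326 ..................#######..............................
```

```bash
python3 - <<'E'
from h import *
a=cv2.cvtColor(cv2.imread("pics/side0.png"),cv2.COLOR_BGR2RGB);b=imaging.grab_frame("side")
at=cv2.cvtColor(cv2.imread("pics/top0.png"),cv2.COLOR_BGR2RGB);bt=imaging.grab_frame("top")
def cen(f,c,box):
    x0,y0,x1,y1=box;s=f[y0:y1,x0:x1].astype(int);m=np.abs(s-c).max(2)<60;y,x=np.nonzero(m);return len(x),(x.mean()+x0).round(1),(y.mean()+y0).round(1)
for n,c,bx in[("cap",(20,80,210),(300,318,336,345)),("bulb",(230,120,20),(330,215,365,255)),("cork",(215,165,105),(420,172,448,192)),("dish",(225,225,225),(285,258,332,295))]:
    for f in(a,b):
        try:print(n,cen(f,np.array(c),bx))
        except Exception as e:print(n,e)
for n,(x,y,w,h) in{"beaker":(281,215,30,38),"flask":(198,190,32,35),"dish":(288,260,44,36),"jar":(303,320,32,40),"testjar":(422,175,26,20)}.items():
    r_=cv2.matchTemplate(b[y-12:y+h+12,x-12:x+w+12],a[y:y+h,x:x+w],cv2.TM_CCOEFF_NORMED);_,v,_,p=cv2.minMaxLoc(r_);print(n,round(v,2),p[0]-12,p[1]-12)
mv([513,66,130])
E
```

```text
cap (294, np.float64(317.8), np.float64(331.8))
cap (67, np.float64(313.3), np.float64(336.1))
bulb (535, np.float64(341.8), np.float64(232.2))
bulb (548, np.float64(344.3), np.float64(226.9))
cork (68, np.float64(435.2), np.float64(180.3))
cork (50, np.float64(431.7), np.float64(183.3))
dish (680, np.float64(309.1), np.float64(275.4))
dish (671, np.float64(309.1), np.float64(275.4))
beaker 0.43 -2 2
flask 1.0 0 0
dish 0.98 0 0
jar 0.87 0 0
testjar 0.41 4 -11
clk 14.4 eef [515.4  63.7 126.9] F [-2.9  3.7 16.3]
 shift [ 0.047 -0.047 -0.062] turn [0. 0. 0.]
```

```bash
python3 - <<'E'
from h import *
a=cv2.cvtColor(cv2.imread("pics/side0.png"),cv2.COLOR_BGR2RGB);b=imaging.grab_frame("side")
at=cv2.cvtColor(cv2.imread("pics/top0.png"),cv2.COLOR_BGR2RGB);bt=imaging.grab_frame("top")
def M(n,A,B,x,y,w,h):
    r_=cv2.matchTemplate(B[y-10:y+h+10,x-10:x+w+10],A[y:y+h,x:x+w],cv2.TM_CCOEFF_NORMED);_,v,_,p=cv2.minMaxLoc(r_);print(n,round(v,2),p[0]-10,p[1]-10)
M("beaker top",at,bt,279,211,24,26);M("bulb top",at,bt,299,178,20,20);M("cork top",at,bt,368,132,14,14)
M("beaker low side",a,b,283,240,26,14);M("beaker left",a,b,280,216,12,34);M("bulb low",a,b,335,238,20,12);M("testjar side",a,b,424,176,14,10)
E
```

```text
beaker top 1.0 0 0
bulb top 0.26 -1 -9
cork top 0.58 0 0
beaker low side 0.79 -1 1
beaker left 1.0 0 0
bulb low 0.62 4 -1
testjar side 0.84 0 -9
```

The beaker, dish, flask and jar haven't moved. The bulb and test jar are partly hidden by the arm, lever and raised cover, and my path stayed well clear of both. The pad is on its stop and steady at 16 N, and the cover is up.

```bash
python3 -c "
from rig import r
print(r.sign_off())"
```

```text
the job is handed in; nothing more can be done
None
```

The bolt is fully back, the red pad is held down on its stop at about 16 N, and the cover stands open. The job was handed in at about 14.5 s; I could not recheck the bulb and test jar because they were partly hidden, and on its first push at the bolt the finger rode up onto the knob, pressing down with about 25 N.

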